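Seat the stage plate of a microscope light base

ROBOT

A 7-joint arm with a two-finger parallel gripper is mounted at the origin on the work surface. World frame = base frame: x ahead of the robot, y to its left, z up, the work surface at z = 0. Lengths are in m, angles in rad, forces in N, time in s.
With the tool pointing down it reaches from about 0.4 to 0.85 m from the base axis. Payload 4.5 kg.
Tool frame: the origin (TCP) lies midway between the tips of the shut fingers; the grasp point (between the pads) lies 19 mm behind it; z points along the fingers, y is the direction in which the jaws open and shut (so a half turn about z gives the same grasp; the last joint's range is limited). The gripper opens to 88 mm and grips with 3 to 60 N. Pads are 18 mm wide; open, the fingers measure 123 mm over their backs; the gripper's body (75 mm by 187 mm) begins 45 mm behind the grasp point.
Start: joints at [-1.237, 0.689, -0.195, 1.565, 0.157, 0.902, -0.215], TCP at [0.185, 0.597, 0.239] pointing down, gripper open.
Joint ranges: [-3.01, 3.01], [-0.46, 2.08], [-1.47, 1.51], [0.13, 2.56], [-1, 4.14], [0.04, 2.09], [-2.66, 2.66]. Speed limits (rad/s): [2.57, 2.57, 3.14, 3.14, 3.14, 3.14, 3.14].

INTERFACE

Orientations are given as a 3x3 rotation matrix whose columns are the frame's x, y, z axes.
In Python, from workcell import env gives the robot as it stands.
- The arm moves only by the tool play_rows, never from a script. Its argument "steps" is text: rows parted by semicolons, each of 4 numbers parted by spaces: the shift along the tool's x, y, z scaled (see below), then the turn about the tool's z scaled (see below). A call has 1 to 12 rows; each row shifts and turns the commanded pose from where the row before left it, along the tool's axes as they then stand; what a row does not reach is not made up. The controller multiplies each number of a shift by 0.4 m and each number of a turn by 90 degrees. A row lasts 1/10 s, in which the tool goes at most 50 mm and 8.59 degrees, less where a joint would pass 70% of its speed; a pose out of reach is approached as far as the arm can. A call with a number of a shift or a turn outside -1 to 1 is refused whole. A call with a gripper value outside its range is refused whole. "gripper" is the finger opening in mm, from 0 to 88.1, set as the call begins (left out, the last holds). The fingers move at their own pace and stop on an object; "grip_force" is the grip in N (left out, the last holds). Time passes only in rows, so rows that do not move let the fingers close. It gives the time, the measured TCP pose, the force and the opening at its end, in the units of the state.
- env.get_state(): the state, without advancing time (a new reading comes with each control period).
- env.capture(name): name is "scene" or "side" or "wrist"; returns the picture (384x512x3 uint8, red, green, blue); there is no depth.
- env.get_calibration(name): a dict with "fx", "fy", "cx", "cy" (pixels), "extrinsics" (4x4, takes a point from world to camera coordinates). Camera axes: x right, y down, z forward; pixel columns grow to the right and rows downward; lengths in m; the calibration is good to about 2 mm. The wrist camera is an equidistant fisheye: a pixel r from the principal point sees the ray r / f radians off the axis. A picture is of the moment at which its call begins: read the wrist's pose just before it. get_calibration takes no time and is no camera call; for the wrist camera it gives the pose at the moment of the call.
- env.finish_job(): hands the job in, once; it reports no verdict.
Trained networks look in the newest picture that a camera, given by its name, has taken for a name from the list of things; names that differ only in an ending like _2 or _b are one class to them, and where a whole thing is asked for, a point or a joint stands for the part that bears it (a point fixed in the world has none). Each returns a list of dicts, best first, with "p" (0 to 1); they miss things now and then, are a little off and sometimes report something else, mostly with a low value. They report only what shows in the picture. A call takes as long as a camera call. They do not tell look-alikes from the thing itself.
- env.search_frame(camera, target): "location" ([x, y, z] in m, in world coordinates, good to about 4 mm: the middle of the surface that is visible of it).
- env.place_of(camera, target): "location" ([x, y, z] in m, in world coordinates, good to about 4 mm: a listed point, or the origin of a listed thing).
The state is a dict: "t": time; "qpos": joint angles; "qd": joint speeds; "joint_torque": joint torques, N m; "eef_pos": TCP position; "ee_rot": TCP orientation; "contact_force": force on the tool from outside, world axes, zero at the start; "moment": the same for the moment, N m; "finger_gap": finger opening in m.
Only numpy, scipy, OpenCV 4.12 (cv2) and the standard library are available. Lean on these libraries where they do the work, as an engineer would, in place of code of your own. Each camera call takes 0.05 s, during which the arm holds its last target. There are 200 camera calls.

TASK

Put the black stage plate back into the microscope's light base: do not pick it up, but push it with the fingertips across the top of the base until it drops into its round recess and lies flush, black face up. Then swing both stage clips in until their turned-up tips lie well over the plate. Leave everything else where it stands.

Things in the scene. Friction and masses are not known exactly. Their poses are not given: they have to be found in the camera images.
- light_base: Cream-white microscope light base fixed to the bench: a flat box with rounded corners, 58 mm high, 270 mm wide (its y). Origin: on the bench under the centre of its round recess; z up, x to its rear, where the clips stand. The flat top spans x = -155 to 135 mm. Upright clip posts, 13 mm in diameter and 13 mm high, at x = 45 mm, y = +55 mm (left) and -55 mm (right).
- recess (a point): Centre of the mouth of the round recess in the top of the light base, level with the base top (58 mm above the bench). The recess is 98 mm in diameter and 6 mm deep, with a flat floor: a grey seat ring and a white opal window. Axes as the light base.
- plate_center (a point): Centre (half-way up) of the loose stage plate: a plastic disc 95 mm in diameter, 6 mm thick, 50 g, black above, white below; z up. It starts flat on the base top, 30 to 75 mm from the recess centre, on its front side. Pushed across, its leading edge dips into the recess about 12 mm short of the centre (the trailing edge rises); pushed on until centred within 1.5 mm it drops flush, or leaves one edge up that a light press seats.
- clip_left_tip (a point): Turned-up tip of the left stage clip (+y side of the base), 50 mm from its post's axis, 10 mm above the base top. The clip is a steel strip 10 mm wide that turns about its post; the strip lies 1.5 to 3.5 mm above the base top, and from 41 to 52 mm from the post it slopes up as a lip to 13 mm above the base top.
- clip_right_tip (a point): Turned-up tip of the right stage clip (on the -y side of the light base), the mirror image of the left one.
- clip_left (a joint): Angle of the left clip (rad). 0 points straight out (+y of the base); it grows as the clip swings to the front (pi/2: straight to -x, still beside the plate) and on inward; about 1.9 to 2.5 (the stop) is over the plate. Starts at 0.1 to 0.7. Turns with a light drag (0.6 N at the tip) and stays where left.
- clip_right (a joint): The same for the right clip, mirrored: 0 points straight out to -y of the light base, pi/2 straight to the front, about 1.9 to 2.5 over the plate.
- glass_plate: Bystander: spare stage plate of pale frosted glass, 95 mm in diameter, 6 mm thick, lying on the bench; origin at the centre of its underside. Not the one to fit.
- vial_base: Bystander: small amber vial with white cap, 22 mm in diameter, 47 mm high, standing on the light base behind the recess; origin at the centre of its underside.
- vial_bench: Bystander: the same kind of vial standing on the bench.
- dish: Bystander: covered clear specimen dish, 63 mm in diameter, 15 mm high, on the bench.
- blower: Bystander: dark blue rubber dust blower, 54 mm in diameter, 100 mm high, standing on the bench nozzle up.
- forceps: Bystander: steel forceps, 130 mm long, lying on the bench.
- brush: Bystander: small cleaning brush, 150 mm long, lying on the bench.
There are look-alikes about, which are no part of the job. Of the things that look like the part that bears plate_center, the middle-sized one is meant.

How it is judged:
On the way:
1. the black plate lies flush in the recess while both clips are still swung out clear of it (horizontal distance between plate_center and recess below 0.004 m and z of plate_center in the frame of recess below -0.0018 m and angle between plate_center's own z axis and vertical below 0.03 rad and horizontal distance between each of clip_left_tip, clip_right_tip and recess above 0.052 m), for 0.2 s.
At the end, for the whole second after the job is handed in: The plate is at rest in the recess: centred within 4 mm, black face up, level within 0.03 rad and flush (its centre at least 1.8 mm below the base top; 3 mm when fully home). Both clip tips are at rest over the plate, within 43 mm of its centre (at least 4.5 mm in from its edge) (horizontal distance between plate_center and recess below 0.004 m and z of plate_center in the frame of recess below -0.0018 m and angle between plate_center's own z axis and vertical below 0.03 rad and horizontal distance between each of clip_left_tip, clip_right_tip and plate_center below 0.043 m and velocity of joint clip_left between -0.05 and 0.05 rad/s and velocity of joint clip_right between -0.05 and 0.05 rad/s); the robot touches nothing.
It fails at once if the black plate is lifted off the base (its centre rises more than 12 mm) (height (world z) of plate_center above 0.073 m).
It fails at once if the vial standing on the light base is moved more than 20 mm (distance of vial_base from where it was at the start of the episode above 0.02 m).
It fails at once if a bystander on the bench (spare glass plate, vial, dish, blower, forceps, brush) is moved more than 20 mm (distance of any of glass_plate, vial_bench, dish, blower, forceps, brush from where it was at the start of the episode above 0.02 m).
It also fails if it takes over 70 s, if anything falls off the work surface, if the arm or the gripper's body presses on something with over 40 N, if the wrist force passes 120 N, or if a joint passes its speed limit or range.

## Working session

There is one attempt and no reset: what is moved stays moved. The work goes in short steps, Python scripts to look and compute and a tool call to move; the robot and the scene stay as the last step left them, time stands still between calls to the robot, and variables do not carry over. Pictures are saved under pics/ and viewed, about 8 in all and at most 12, crops included, and the job is handed in when it is done.

Besides the shell and the picture viewer there is one more tool, called after "Call:" as name(argument=value, ...) on one line, values as JSON. play_rows: Moves the arm, as the interface text tells. Shifts and turns lie within -1 to 1; 1 stands for 0.4 m of shift or 90 degrees of turn. Its arguments: {"type":"object","properties":{"steps":{"type":"string"},"gripper":{"type":"number"},"grip_force":{"type":"number"}},"required":["steps"]}

```bash
mkdir -p pics; ls; cat > h.py <<'E'
import numpy as np, cv2
from workcell import env
def save(n,im,crop=None,s=1):
    if crop: im=im[crop[1]:crop[3],crop[0]:crop[2]]
    cv2.imwrite(f'pics/{n}.png',cv2.resize(im[:,:,::-1],None,fx=s,fy=s,interpolation=cv2.INTER_CUBIC))
def proj(cam,P,K=None):
    K=K or env.get_calibration(cam); E=np.array(K['extrinsics']); p=E[:3,:3]@np.array(P)+E[:3,3]
    if cam=='wrist':
        r=np.hypot(p[0],p[1]); th=np.arctan2(r,p[2]); return np.array([K['cx']+K['fx']*th*p[0]/r,K['cy']+K['fy']*th*p[1]/r])
    return np.array([K['cx']+K['fx']*p[0]/p[2],K['cy']+K['fy']*p[1]/p[2]])
def toz(cam,uv,z,K=None):
    K=K or env.get_calibration(cam); E=np.array(K['extrinsics']); a=(uv[0]-K['cx'])/K['fx'];b=(uv[1]-K['cy'])/K['fy']
    if cam=='wrist':
        r=np.hypot(a,b)+1e-12; d=np.array([a/r*np.sin(r),b/r*np.sin(r),np.cos(r)])
    else: d=np.array([a,b,1.])
    R=E[:3,:3]; c=-R.T@E[:3,3]; d=R.T@d; return c+d*(z-c[2])/d[2]
E
python3 - <<'E'
from h import *
np.set_printoptions(precision=4,suppress=True)
s=env.get_state();print(s['eef_pos'],s['ee_rot'],s['t'])
ims=[]
for c in ['scene','side','wrist']:
    im=env.capture(c);ims.append(im);save(c+'0',im,s=1.5)
    print(c,-np.array(env.get_calibration(c)['extrinsics'])[:3,:3].T@np.array(env.get_calibration(c)['extrinsics'])[:3,3])
    for t in ['light_base','recess','plate_center','clip_left_tip','clip_right_tip','vial_base','glass_plate']:
        print(t,[(np.round(d['location'],4).tolist(),round(d['p'],2),proj(c,d['location']).round().tolist()) for d in env.place_of(c,t)[:4]])
save('both0',np.vstack([ims[0],ims[1]]),s=0.78)
E
```

```text
pics
[0.1844 0.5965 0.2379] [[-0.9554  0.2952 -0.0004]
 [ 0.2952  0.9554 -0.0018]
 [-0.0001 -0.0019 -1.    ]] 0.0
scene [ 0.9696 -0.596   0.6925]
light_base [([0.5789, 0.0723, -0.0007], 0.84, [297.0, 201.0])]
recess [([0.5727, 0.0756, 0.0554], 0.65, [297.0, 184.0])]
plate_center [([0.3363, 0.1909, 0.0027], 0.63, [255.0, 150.0]), ([0.5454, 0.0474, 0.0601], 0.62, [283.0, 184.0]), ([0.5188, -0.2045, 0.0032], 0.55, [210.0, 251.0])]
clip_left_tip [([0.5865, 0.1748, 0.0687], 0.57, [322.0, 164.0])]
clip_right_tip [([0.6156, -0.0246, 0.0685], 0.46, [289.0, 208.0])]
vial_base [([0.6899, 0.0774, 0.0566], 0.48, [337.0, 202.0]), ([0.6635, -0.4208, 0.0017], 0.46, [186.0, 361.0]), ([0.6146, -0.0204, 0.0689], 0.25, [290.0, 206.0])]
glass_plate [([0.5317, -0.3751, -0.0003], 0.86, [158.0, 305.0])]
side [0.3788 1.1187 0.723 ]
light_base [([0.5749, 0.0748, 0.0014], 0.8, [236.0, 219.0])]
recess [([0.5753, 0.0695, 0.0547], 0.91, [236.0, 204.0])]
plate_center [([0.5122, -0.2061, 0.0038], 0.98, [264.0, 178.0]), ([0.5516, 0.0473, 0.0631], 0.79, [244.0, 199.0]), ([0.3391, 0.187, 0.0022], 0.66, [310.0, 245.0])]
clip_left_tip [([0.5887, 0.1768, 0.0669], 0.62, [225.0, 220.0])]
clip_right_tip [([0.6133, -0.0183, 0.0694], 0.46, [229.0, 186.0])]
vial_base [([0.6909, 0.0765, 0.059], 0.62, [199.0, 202.0])]
glass_plate [([0.5334, -0.3796, 0.001], 0.48, [264.0, 159.0])]
wrist [0.1171 0.6182 0.3859]
light_base []
recess []
plate_center []
clip_left_tip []
clip_right_tip []
vial_base []
glass_plate []
```

View pics/scene0.png

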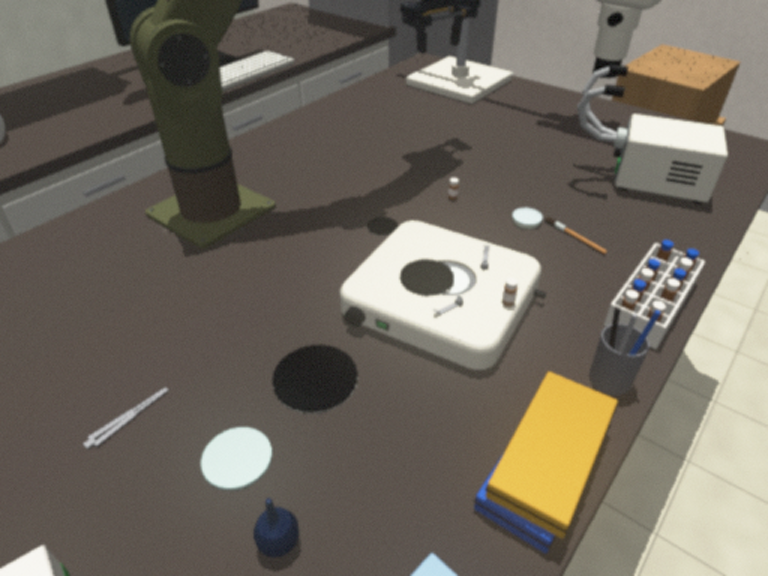

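```bash
python3 - <<'E'
from h import *
a=env.capture('scene');b=env.capture('side')
A=cv2.resize(a[130:240,210:380],None,fx=4.4,fy=4.4,interpolation=cv2.INTER_CUBIC)
save('sc1',a,(200,110,390,250),4);save('sd1',b,(150,130,340,270),4)
E
```

```text
(no output)
```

View pics/sc1.png

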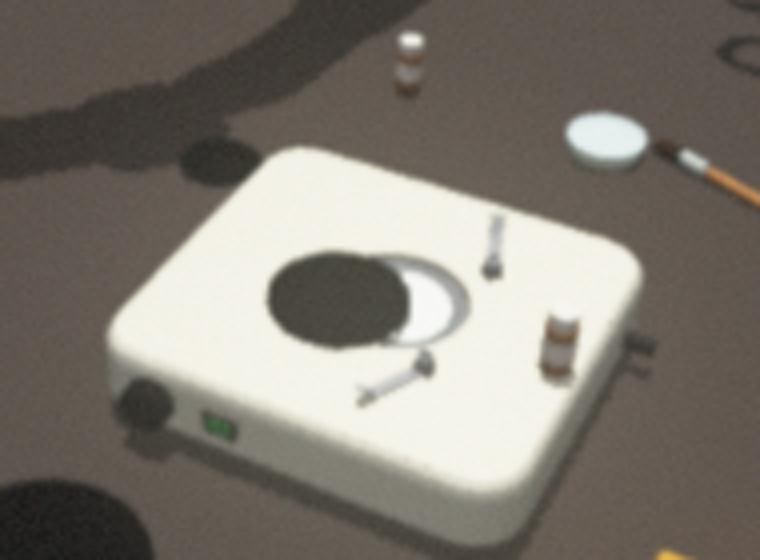

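The black discs are a small one at crop (220,160) on the bench, one on the base at crop (340,300), which is full-image (283,184), and a big one at lower left on the bench. I'm choosing the middle-sized one on the base, partly over the recess. The clips stand at crop (492,270)→(497,218) and (425,362)→(365,395), and the vial is at (560,345). Next I move over the base for a wrist view.

Call:
play_rows(steps="-0.1 -0.07 0 0;-0.1 -0.07 0 0;-0.1 -0.07 0 0;-0.1 -0.07 0 0;-0.1 -0.07 0 0;-0.1 -0.07 0 0;-0.1 -0.07 0 0;-0.1 -0.07 0 0;-0.1 -0.07 0 0;-0.1 -0.07 0 0;-0.1 -0.07 0 0;-0.1 -0.07 0 0", gripper=60)

```text
t: 2.5
eef_pos: [0.5451, 0.1326, 0.2389]
ee_rot: [[-0.955, 0.295, 0.001], [0.295, 0.955, 0.0], [-0.0, 0.001, -1.0]]
contact_force: [1.3, 0.7, 0.7]
finger_gap: 0.0599
```

Call:
play_rows(steps="-0.1 -0.07 0 0;-0.1 -0.07 0 0;0 0 0 0;0 0 0 0;0 0 0 0")

```text
t: 3.0
eef_pos: [0.6031, 0.059, 0.2387]
ee_rot: [[-0.956, 0.293, -0.001], [0.293, 0.956, 0.001], [0.001, 0.001, -1.0]]
contact_force: [0.4, 0.6, -0.2]
finger_gap: 0.0599
```

```bash
python3 - <<'E'
from h import *
np.set_printoptions(precision=4,suppress=True)
s=env.get_state();print(s['eef_pos'],s['ee_rot'],s['t'],s['finger_gap'],s['qpos'])
c='wrist';im=env.capture(c);np.save('w1.npy',im);save('w1',im,s=1.5)
for t in ['light_base','recess','plate_center','clip_left_tip','clip_right_tip','vial_base']:
        print(t,[(np.round(d['location'],4).tolist(),round(d['p'],2),proj(c,d['location']).round().tolist()) for d in env.place_of(c,t)[:4]])
print('posts scene',toz('scene',(323,177.5),.071),toz('scene',(306.3,200.5),.071))
E
```

```text
[0.6031 0.059  0.2387] [[-0.956   0.2933 -0.0008]
 [ 0.2933  0.956   0.0013]
 [ 0.0011  0.0011 -1.    ]] 3.0 0.05989848946150323 [-0.0189  0.6688 -0.2711  1.6227  0.2151  0.88    0.9011]
light_base [([0.5737, 0.0738, 0.0038], 0.66, [259.0, 143.0])]
recess [([0.5821, 0.0719, 0.0542], 0.58, [260.0, 155.0])]
plate_center [([0.5173, -0.2095, 0.0046], 0.86, [67.0, 169.0]), ([0.5476, 0.0467, 0.0614], 0.75, [229.0, 133.0])]
clip_left_tip [([0.585, 0.1806, 0.0648], 0.88, [355.0, 132.0])]
clip_right_tip [([0.6181, -0.0196, 0.0679], 0.96, [194.0, 210.0])]
vial_base [([0.6927, 0.0776, 0.0604], 0.92, [292.0, 241.0])]
posts scene [0.6204 0.1232 0.071 ] [0.6351 0.0196 0.071 ]
```

View pics/w1.png

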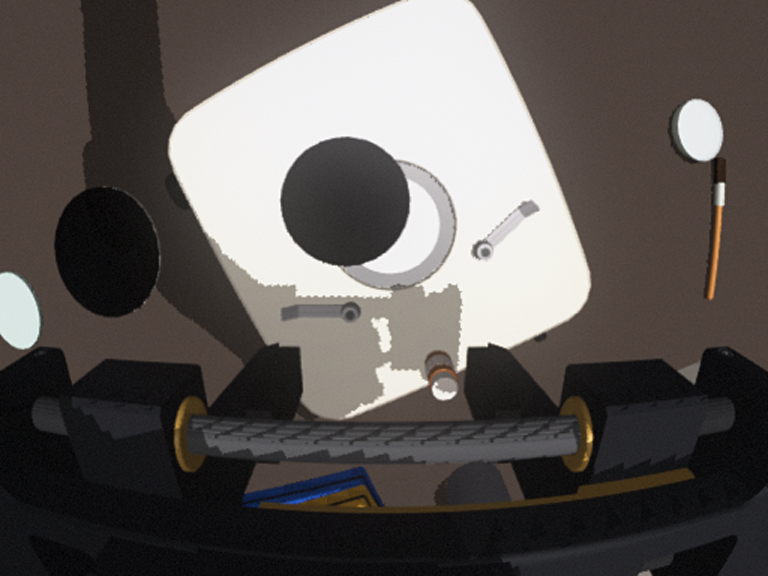

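The wrist view shows the plate at (345,201), the recess centre near (395,225), the posts at (483,249) and (350,312), and the clip tips at (532,208) and (287,312). The vial is at (440,375), all in 1.5× pixels.

```bash
python3 - <<'E'
from h import *
from scipy.optimize import least_squares
np.set_printoptions(precision=4,suppress=True)
im=np.load('w1.npy');K=env.get_calibration('wrist')
g=im.max(2);m=((g<80)*255).astype(np.uint8)
n,l,st,ce=cv2.connectedComponentsWithStats(m);k=l[134,230];print(st[k])
c=max(cv2.findContours((l==k).astype(np.uint8),0,1)[0],key=len)[:,0]
P=np.array([toz('wrist',p,.064,K) for p in c])[:,:2]
f=lambda q:np.hypot(*(P-q[:2]).T)-q[2]
r=least_squares(f,[.55,.05,.0475],loss='soft_l1',f_scale=.001);print('plate',r.x,np.abs(r.fun).max())
pl=r.x[:2]
R=np.array([(456,225),(441,180),(449,258),(420,284),(397,290),(370,284),(347,269),(400,161)])/1.5
P=np.array([toz('wrist',p,.058,K) for p in R])[:,:2]
r=least_squares(f,[.57,.07,.049],loss='soft_l1',f_scale=.001);print('recess',r.x,r.fun*1e3);rc=r.x[:2]
pL=toz('wrist',(322.3,166),.071,K)[:2];pR=toz('wrist',(233.3,208),.071,K)[:2]
print('posts',pL,pR,np.linalg.norm(pL-pR))
yv=(pL-pR)/np.linalg.norm(pL-pR);xv=np.array([yv[1],-yv[0]]);print('yaw deg',np.degrees(np.arctan2(xv[1],xv[0])), 'recess from posts',(pL+pR)/2-.045*xv)
B=np.c_[xv,yv]
for n,p in [('plate',pl),('recfit',rc),('Ltip',toz('wrist',(354.7,138.7),.069,K)[:2]),('Rtip',toz('wrist',(191,208),.069,K)[:2]),('vial',np.array([.692,.0775]))]:print(n,p,'in base',B.T@(p-((pL+pR)/2-.045*xv)))
E
```

```text
[ 188   92   85   86 5622]
plate [0.55   0.0457 0.0459] 0.0012091470728826173
recess [0.5784 0.0748 0.0482] [-1.8455  0.5622 -0.0432  0.4315  0.863  -0.4704 -0.2882  0.0858]
posts [0.6114 0.1328] [0.6284 0.0252] 0.10895632766625314
yaw deg 8.991298564696237 recess from posts [0.5755 0.072 ]
plate [0.55   0.0457] in base [-0.0292 -0.022 ]
recfit [0.5784 0.0748] in base [0.0034 0.0023]
Ltip [0.5925 0.1769] in base [0.0332 0.101 ]
Rtip [ 0.6149 -0.0216] in base [ 0.0243 -0.0986]
vial [0.692  0.0775] in base [ 0.1159 -0.0128]
```

Plate offset to recess is about (27,28) mm, so I push at world azimuth 46°. The base yaw is about 9° and the clips are at about 0.25 and 0.45 rad. I'll cradle the plate with the fingers 60 mm apart.

Call:
play_rows(steps="0.066 -0.076 0 0;0.066 -0.076 0 0;0.066 -0.076 0 0;0 0 0 -0.0875;0 0 0 -0.0875;0 0 0 -0.0875;0 0 0 -0.0875;0 0 0 -0.0875;0 0 0 -0.0875;0 0 0 -0.0875;0 0 0 -0.0875")

```text
t: 4.45
eef_pos: [0.5013, -0.0064, 0.2388]
ee_rot: [[-0.693, -0.721, 0.0], [-0.721, 0.693, -0.0], [-0.0, -0.0, -1.0]]
contact_force: [0.1, -0.1, 0.2]
finger_gap: 0.0598
```

Call:
play_rows(steps="0 0 0.1 0;0 0 0.1 0;0 0 0.1 0;0 0 0.1 0;0 0 0 0;0 0 0 0")

```text
t: 5.05
eef_pos: [0.5012, -0.0061, 0.0791]
ee_rot: [[-0.696, -0.718, -0.001], [-0.718, 0.696, -0.0], [0.001, 0.0, -1.0]]
contact_force: [0.8, -0.8, 0.4]
finger_gap: 0.0602
```

Call:
play_rows(steps="0 0 0.022 0;0 0 0.022 0;0 0 0 0;-0.025 0 0 0;-0.025 0 0 0;-0.0125 0 0 0;-0.0125 0 0 0;-0.0125 0 0 0;-0.0125 0 0 0;0 0 0 0")

```text
t: 6.05
eef_pos: [0.5298, 0.023, 0.0611]
ee_rot: [[-0.697, -0.718, 0.001], [-0.718, 0.697, 0.001], [-0.001, -0.0, -1.0]]
contact_force: [0.1, -0.9, 1.1]
finger_gap: 0.0601
```

```bash
cat > look.py <<'E'
import sys
from h import *
a=env.capture('scene');b=env.capture('side')
A=a[150:225,240:340];Bq=b[160:235,180:280]
save(sys.argv[1],np.vstack([cv2.resize(A,None,fx=4,fy=4,interpolation=2),cv2.resize(Bq,None,fx=4,fy=4,interpolation=2)]))
for c in ['scene','side']:
  for t in ['plate_center','recess']: print(c,t,[np.round(d['location'],4).tolist()+[round(d['p'],2)] for d in env.place_of(c,t)[:3]])
print(env.get_state()['eef_pos'],env.get_state()['t'])
E
python3 look.py p1
```

```text
scene plate_center [[0.5565, 0.0551, 0.0618, 0.67], [0.5214, -0.2057, 0.0037, 0.65], [0.3351, 0.1911, 0.005, 0.54]]
scene recess [[0.5754, 0.078, 0.0545, 0.74]]
side plate_center [[0.3391, 0.188, 0.0025, 0.81], [0.5621, 0.0551, 0.0647, 0.7], [0.5134, -0.2051, 0.0067, 0.45]]
side recess []
[0.52902236 0.02205642 0.06110008] 6.35
```

View pics/p1.png

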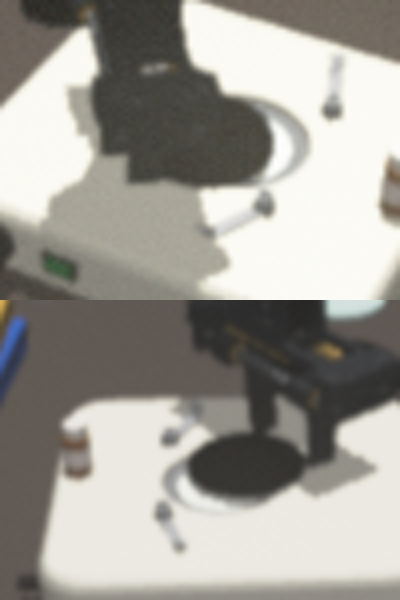

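The fingers cradle the plate and about 24 mm is left to push.

Call:
play_rows(steps="-0.0075 0 0 0;-0.0075 0 0 0;-0.0075 0 0 0;-0.0075 0 0 0;-0.0075 0 0 0;-0.0075 0 0 0;-0.0075 0 0 0;0 0 0 0")

```text
t: 7.15
eef_pos: [0.5443, 0.038, 0.0611]
ee_rot: [[-0.697, -0.717, 0.001], [-0.717, 0.697, 0.001], [-0.001, 0.0, -1.0]]
contact_force: [0.3, 0.7, 0.3]
finger_gap: 0.0598
```

```bash
python3 look.py p2
```

```text
scene plate_center [[0.5198, -0.208, 0.004, 0.71], [0.5706, 0.0708, 0.055, 0.58], [0.3353, 0.1891, 0.0046, 0.53]]
scene recess [[0.5776, 0.0781, 0.0556, 0.91]]
side plate_center [[0.577, 0.0724, 0.0606, 0.92], [0.3409, 0.1889, 0.0048, 0.6], [0.512, -0.2052, 0.0033, 0.42]]
side recess []
[0.5437023  0.03722512 0.06110344] 7.45
```

View pics/p2.png

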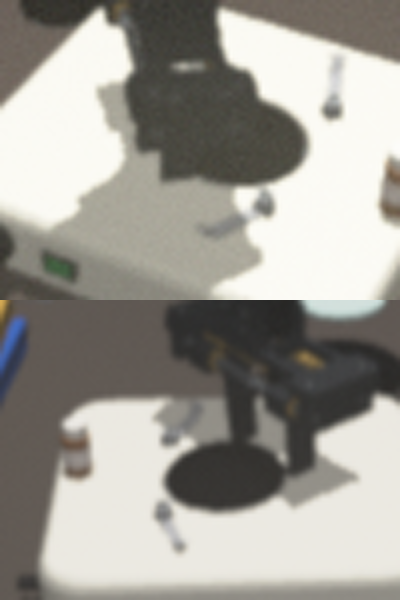

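The plate nearly covers the recess. I push on in 1 mm rows.

Call:
play_rows(steps="-0.0025 0 0 0;-0.0025 0 0 0;-0.0025 0 0 0;0 0 0 0")

```text
t: 7.85
eef_pos: [0.546, 0.0397, 0.0611]
ee_rot: [[-0.697, -0.717, 0.0], [-0.717, 0.697, 0.0], [-0.0, 0.0, -1.0]]
contact_force: [-0.3, -0.2, 0.5]
finger_gap: 0.0599
```

Call:
play_rows(steps="-0.0025 0 0 0;-0.0025 0 0 0;0 0 0 0")

```text
t: 8.15
eef_pos: [0.5474, 0.0411, 0.0612]
ee_rot: [[-0.697, -0.717, 0.0], [-0.717, 0.697, 0.0], [-0.0, -0.0, -1.0]]
contact_force: [-1.1, 0.7, -0.1]
finger_gap: 0.06
```

```bash
python3 look.py p3
```

```text
scene plate_center [[0.5681, 0.0688, 0.0542, 0.71], [0.52, -0.2064, 0.0003, 0.7], [0.3347, 0.188, 0.0053, 0.55]]
scene recess [[0.5312, -0.3763, -0.0035, 0.67], [0.5756, 0.0792, 0.0563, 0.65]]
side plate_center [[0.5747, 0.0732, 0.0574, 0.96], [0.353, -0.43, -0.0021, 0.52], [0.3377, 0.1865, 0.0057, 0.51]]
side recess [[0.3882, 0.3773, -0.002, 0.61], [0.5734, 0.0696, 0.0551, 0.59]]
[0.54722484 0.04082534 0.0610971 ] 8.45
```

View pics/p3.png

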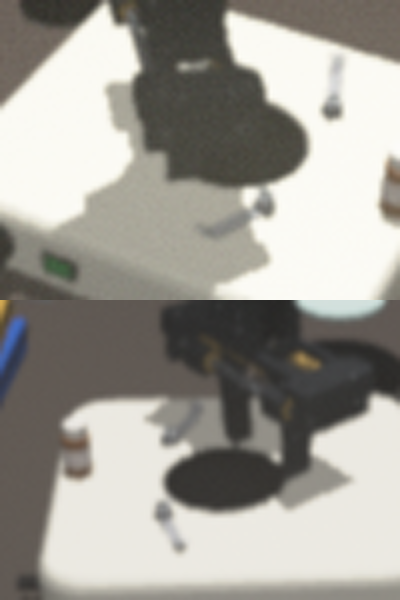

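The plate seems to have dropped: the network's height is about 0.057 and the outline matches the recess. I retract and look from above.

Call:
play_rows(steps="0.02 0 0 0;0 0 -0.1 0;0 0 -0.1 0;0 0 -0.1 0;0 0 -0.1 0;0 0 0 -0.09;0 0 0 -0.09;0 0 0 -0.09;0 0 0 -0.09;0 0 0 -0.09;0 0 0 -0.09;0 0 0 -0.09", gripper=0)

```text
t: 9.65
eef_pos: [0.541, 0.0342, 0.2208]
ee_rot: [[0.222, -0.975, -0.001], [-0.975, -0.222, -0.001], [0.001, 0.001, -1.0]]
contact_force: [-0.0, -0.2, -0.7]
finger_gap: 0.0007
```

```bash
python3 - <<'E'
from h import *
np.set_printoptions(precision=4,suppress=True)
s=env.get_state();print(s['eef_pos'],s['ee_rot'],s['t'],s['qpos'],s['finger_gap'])
b=env.capture('side');im=env.capture('wrist');K=env.get_calibration('wrist');np.save('w2.npy',im)
print(proj('wrist',[.5765,.0725,.058],K))
E
```

```text
[0.541  0.0342 0.2208] [[ 0.2222 -0.975  -0.0006]
 [-0.975  -0.2222 -0.0011]
 [ 0.0009  0.0009 -1.    ]] 9.65 [ 0.351   0.7284 -0.8667  1.8169  0.6872  0.9289  2.5385] 0.0007193528599942806
[215.96   205.1229]
```

```bash
python3 - <<'E'
from h import *
a=np.load('w2.npy');b=env.capture('side')
save('w2',np.hstack([cv2.resize(a[90:290,110:350],None,fx=1.6,fy=1.6),cv2.resize(b[160:240,180:276],None,fx=4,fy=4,interpolation=2)]))
E
```

```text
(no output)
```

View pics/w2.png

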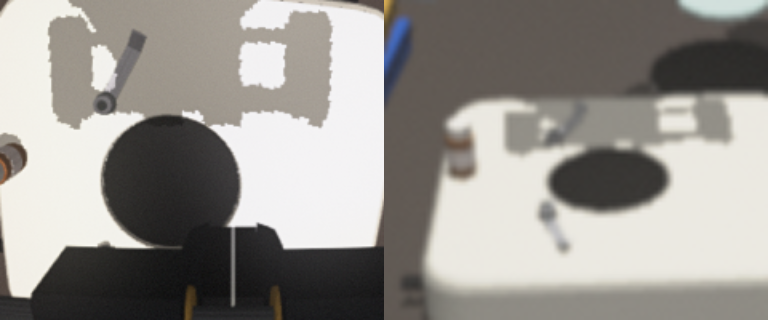

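The plate fills the recess with a thin even ring around it. I'll confirm flush by a light probe on the trailing side, where an edge would stick up.

Call:
play_rows(steps="-0.033 -0.0447 0 0;0 0 0.094 0;0 0 0.094 0;0 0 0.094 0;0 0 0.094 0;0 0 0 0;0 0 0.005 0;0 0 0.005 0;0 0 0.005 0;0 0 0.005 0;0 0 0 0")

```text
t: 10.9
eef_pos: [0.5565, 0.0518, 0.0632]
ee_rot: [[0.216, -0.976, 0.001], [-0.976, -0.216, 0.0], [0.0, -0.001, -1.0]]
contact_force: [-0.5, 0.4, 0.1]
finger_gap: 0.0008
```

Call:
play_rows(steps="0 0 0.005 0;0 0 0.0025 0;0 0 0 0")

```text
t: 11.2
eef_pos: [0.5561, 0.0519, 0.0595]
ee_rot: [[0.217, -0.976, -0.0], [-0.976, -0.217, 0.0], [-0.0, 0.0, -1.0]]
contact_force: [0.3, -0.4, -0.2]
finger_gap: 0.0005
```

Call:
play_rows(steps="0 0 0.0025 0;0 0 0 0;0 0 0 0")

```text
t: 11.5
eef_pos: [0.5563, 0.0519, 0.0587]
ee_rot: [[0.217, -0.976, 0.0], [-0.976, -0.217, 0.0], [-0.0, -0.0, -1.0]]
contact_force: [-0.7, -0.3, 0.1]
finger_gap: 0.0005
```

Call:
play_rows(steps="0 0 0.0025 0;0 0 0 0;0 0 0 0")

```text
t: 11.8
eef_pos: [0.5563, 0.0519, 0.0585]
ee_rot: [[0.217, -0.976, 0.001], [-0.976, -0.217, -0.0], [0.0, -0.001, -1.0]]
contact_force: [-1.6, -1.0, 7.7]
finger_gap: 0.0
```

The tip meets the surface at z = 0.0585 (7.7 N), level with the base top, so the plate is flush. Next is the right clip: lift, turn and go behind it.

Call:
play_rows(steps="0 0 -0.08 0;0 0 -0.08 0;0 0 -0.09 0;0 0 0 0.0897;0 0 0 0.0897;0 0 0 0.0897;0 0 0 0.0897;0 0 0 0.0897;0 0 0 0.0897;0 0 0 0.0897;0 0 0 0.0897;0 0 0 0.0897")

```text
t: 13.0
eef_pos: [0.5561, 0.052, 0.1577]
ee_rot: [[-0.87, -0.493, 0.0], [-0.493, 0.87, 0.0], [-0.0, 0.0, -1.0]]
contact_force: [-0.2, -0.6, -0.9]
finger_gap: 0.0004
```

Call:
play_rows(steps="0 0 0 0.0897;0 0 0 0.0897;0 0 0 0.0897;0 0 0 0.0897;-0.0731 -0.0529 0 0;-0.0731 -0.0529 0 0;-0.0731 -0.0529 0 0;0 0 0 0;0 0 0 0")

```text
t: 13.9
eef_pos: [0.6409, -0.0156, 0.1572]
ee_rot: [[-0.999, 0.044, -0.001], [0.044, 0.999, 0.0], [0.001, 0.0, -1.0]]
contact_force: [-0.3, 0.1, 0.6]
finger_gap: 0.0005
```

```bash
python3 - <<'E'
from h import *
from scipy.optimize import least_squares
np.set_printoptions(precision=4,suppress=True)
s=env.get_state();print(s['eef_pos'],s['ee_rot'],s['t'],s['qpos'])
im=env.capture('wrist');K=env.get_calibration('wrist')
for t in ['recess','plate_center','clip_left_tip','clip_right_tip','vial_base']:
    print(t,[np.round(d['location'],4).tolist()+[round(d['p'],2)]+proj('wrist',d['location'],K).round().tolist() for d in env.place_of('wrist',t)[:3]])
m=(im.max(2)<80).astype(np.uint8);n,l,st,ce=cv2.connectedComponentsWithStats(m)
u=proj('wrist',[.5765,.0725,.058],K).round().astype(int);k=l[u[1],u[0]];print(u,st[k])
c=max(cv2.findContours((l==k).astype(np.uint8),0,1)[0],key=len)[:,0]
P=np.array([toz('wrist',p,.058,K) for p in c])[:,:2]
r=least_squares(lambda q:np.hypot(*(P-q[:2]).T)-q[2],[.5765,.0725,.0475],loss='soft_l1',f_scale=.001);print('plate',r.x,np.median(np.abs(r.fun)))
for b in [(.629,.0252),(.6119,.1339)]: 
    p=proj('wrist',[*b,.071],K).round().astype(int);print(p);cv2.circle(im,(int(p[0]),int(p[1])),2,(255,0,0),1)
save('w3',im,(60,20,460,300),2)
E
```

```text
[ 0.6409 -0.0156  0.1572] [[-0.999   0.0437 -0.0008]
 [ 0.0437  0.999   0.0005]
 [ 0.0008  0.0004 -1.    ]] 13.9 [ 0.1254  0.8199 -0.3221  1.5822  0.3297  0.7943  1.1931]
recess []
plate_center [[0.517, -0.2073, 0.0061, 0.84, 77.0, 84.0], [0.5773, 0.0744, 0.0538, 0.66, 354.0, 121.0]]
clip_left_tip [[0.588, 0.1779, 0.0662, 0.84, 456.0, 137.0]]
clip_right_tip [[0.6156, -0.0216, 0.0675, 0.69, 244.0, 171.0]]
vial_base [[0.6927, 0.0804, 0.0594, 0.63, 357.0, 245.0]]
[353 120] [ 300   64  104  110 8746]
plate [0.5755 0.0736 0.047 ] 0.00029168454137544833
[302 185]
[420 162]
```

View pics/w3.png

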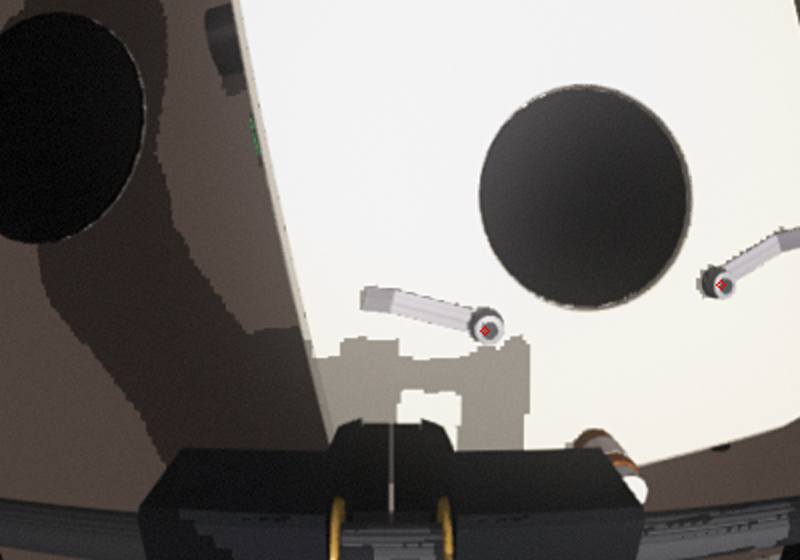

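The plate is seated at (0.5755, 0.0736) with a fitted radius of 47.0 mm. Both post marks match, and the right clip is at crop (487,330)→(375,298). Now descend behind it and swing.

Call:
play_rows(steps="0 0 0.0797 0;0 0 0.0797 0;0 0 0.0797 0;0 0 0 0;0.01064 -0.0031 0 0.0667;0.01064 -0.0031 0 0.0667;0.01064 -0.0031 0 0.0667;0.01064 -0.0031 0 0.0667;0.01064 -0.0031 0 0.0667;0.01064 -0.0031 0 0.0667;0.01064 -0.0031 0 0.0667;0.01064 -0.0031 0 0.0667")

```text
t: 15.4
eef_pos: [0.6073, -0.0104, 0.0625]
ee_rot: [[-0.634, 0.773, 0.001], [0.773, 0.634, 0.0], [-0.001, 0.001, -1.0]]
contact_force: [0.5, -0.4, -0.4]
finger_gap: 0.0005
```

Call:
play_rows(steps="0.01064 -0.0031 0 0.0667;0.01064 -0.0031 0 0.0667;0.01064 -0.0031 0 0.0667;0.01064 -0.0031 0 0.0667;0.01064 -0.0031 0 0.0667;0.01064 -0.0031 0 0.0667;0.01064 -0.0031 0 0.0667;0.01064 -0.0031 0 0.0667;0.01064 -0.0031 0 0.0667;0.01064 -0.0031 0 0.0667;0.01064 -0.0031 0 0.0667;0 0 0 0")

```text
t: 16.6
eef_pos: [0.5869, 0.0321, 0.0623]
ee_rot: [[0.445, 0.896, 0.0], [0.896, -0.445, 0.001], [0.001, -0.0, -1.0]]
contact_force: [-0.4, -0.2, -0.4]
finger_gap: 0.0005
```

```bash
python3 look.py p4; python3 - <<'E'
from h import *
s=env.get_state();print(s['ee_rot'].round(3) if hasattr(s['ee_rot'],'round') else s['ee_rot'],s['qpos'],s['contact_force'])
for c in ['scene','side']:
  env.capture(c);print([np.round(d['location'],4).tolist()+[d['p']] for d in env.place_of(c,'clip_right_tip')[:3]])
E
```

```text
scene plate_center [[0.5174, -0.2045, 0.0033, 0.59], [0.3342, 0.1878, 0.001, 0.57], [0.5714, 0.0681, 0.0587, 0.51]]
scene recess [[0.5728, 0.0789, 0.0556, 0.94], [0.5307, -0.3708, -0.0038, 0.45]]
side plate_center [[0.5789, 0.0713, 0.0561, 0.72], [0.34, 0.1871, 0.0052, 0.71], [0.5125, -0.2071, 0.0072, 0.6]]
side recess [[0.573, 0.0676, 0.0531, 0.63]]
[0.58689407 0.03042059 0.06214568] 16.9
[[ 0.445  0.895 -0.   ]
 [ 0.895 -0.445  0.   ]
 [ 0.    -0.    -1.   ]] [-0.25406169  0.91022396  0.21933753  1.81492791 -0.39825514  0.45982731
 -0.21906308] [-0.04194576 -0.15761822  0.04491285]
[[0.5874, 0.0508, 0.0676, 0.51]]
[[0.5887, 0.0518, 0.0676, 0.54]]
```

View pics/p4.png

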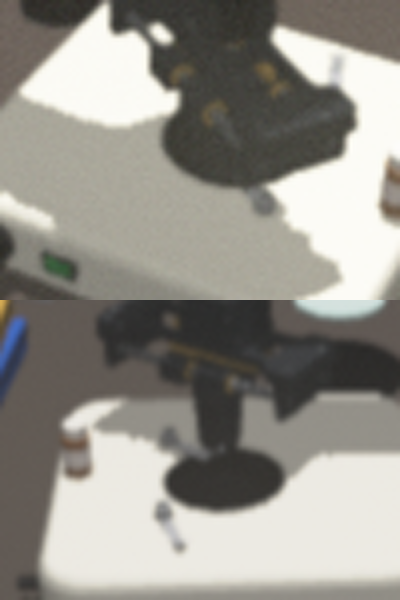

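The right tip is at (0.588,0.051), 26 mm from the plate centre. I back off, lift and go behind the left clip.

Call:
play_rows(steps="-0.015 0 0 0;0 0 -0.1 0;0 0 -0.1 0;0 0 -0.05 0;0 0 0 0.0867;0 0 0 0.0867;0 0 0 0.0867;0 0 0 0.0867;0 0 0 0.0867;0 0 0 0.0867;0 0 0 0.0867;0 0 0 0")

```text
t: 18.3
eef_pos: [0.5839, 0.0249, 0.1618]
ee_rot: [[0.988, 0.154, -0.001], [0.154, -0.988, -0.001], [-0.001, 0.001, -1.0]]
contact_force: [0.4, 0.2, -0.0]
finger_gap: 0.0006
```

Call:
play_rows(steps="0.0364 -0.089 0 0;0.0364 -0.089 0 0;0.0364 -0.089 0 0;0.0364 -0.089 0 0;0 0 0 0;0 0 0 0")

```text
t: 18.9
eef_pos: [0.6194, 0.1754, 0.1617]
ee_rot: [[0.987, 0.159, -0.001], [0.159, -0.987, -0.0], [-0.001, 0.0, -1.0]]
contact_force: [-0.0, -0.7, -0.4]
finger_gap: 0.0005
```

```bash
python3 - <<'E'
from h import *
s=env.get_state();print(s['eef_pos'],s['ee_rot'],s['qpos'],s['t'])
for c in ['scene','side']:
  env.capture(c)
  for t in ['clip_left_tip','clip_right_tip']:print(c,t,[np.round(d['location'],4).tolist()+[d['p']] for d in env.place_of(c,t)[:3]])
E
```

```text
[0.61943099 0.17544217 0.16167421] [[ 9.87267162e-01  1.59069807e-01 -5.88660986e-04]
 [ 1.59069644e-01 -9.87267314e-01 -3.14923018e-04]
 [-6.31260494e-04  2.17275061e-04 -9.99999777e-01]] [-0.6621556   0.894482    0.62503782  1.59910721 -0.64346254  0.86384404
 -1.19538911] 18.9
scene clip_left_tip [[0.688, 0.0778, 0.0597, 0.55], [0.5889, 0.1755, 0.0668, 0.49]]
scene clip_right_tip [[0.5888, 0.0496, 0.0707, 0.56], [0.6643, -0.419, 0.0012, 0.31]]
side clip_left_tip [[0.5915, 0.1762, 0.068, 0.63], [0.5747, 0.0745, 0.001, 0.3]]
side clip_right_tip [[0.587, 0.0498, 0.0687, 0.46]]
```

Call:
play_rows(steps="0 0 0.0828 0;0 0 0.0828 0;0 0 0.0828 0;0 0 0 0;-0.01064 -0.0031 0 -0.0667;-0.01064 -0.0031 0 -0.0667;-0.01064 -0.0031 0 -0.0667;-0.01064 -0.0031 0 -0.0667;-0.01064 -0.0031 0 -0.0667;-0.01064 -0.0031 0 -0.0667;-0.01064 -0.0031 0 -0.0667;-0.01064 -0.0031 0 -0.0667")

```text
t: 20.4
eef_pos: [0.5869, 0.1662, 0.0632]
ee_rot: [[0.543, 0.84, 0.002], [0.84, -0.543, 0.0], [0.001, 0.001, -1.0]]
contact_force: [0.7, 0.5, 0.4]
finger_gap: 0.0001
```

Call:
play_rows(steps="-0.01064 -0.0031 0 -0.0667;-0.01064 -0.0031 0 -0.0667;-0.01064 -0.0031 0 -0.0667;-0.01064 -0.0031 0 -0.0667;-0.01064 -0.0031 0 -0.0667;-0.01064 -0.0031 0 -0.0667;-0.01064 -0.0031 0 -0.0667;-0.01064 -0.0031 0 -0.0667;-0.01064 -0.0031 0 -0.0667;-0.01064 -0.0031 0 -0.0667;-0.01064 -0.0031 0 -0.0667;-0.01064 -0.0031 0 -0.0667")

```text
t: 21.6
eef_pos: [0.5726, 0.1184, 0.0631]
ee_rot: [[-0.632, 0.775, 0.001], [0.775, 0.632, 0.0], [-0.0, 0.001, -1.0]]
contact_force: [0.1, 1.5, -0.2]
finger_gap: 0.0003
```

Call:
play_rows(steps="0 0 0 0;0.015 0 0 0;0 0 -0.1 0;0 0 -0.1 0;0 0 -0.1 0;0 0 -0.1 0;0 0 0 0;0 0 0 0")

```text
t: 22.4
eef_pos: [0.5684, 0.1243, 0.2234]
ee_rot: [[-0.628, 0.778, 0.001], [0.778, 0.628, 0.001], [-0.0, 0.002, -1.0]]
contact_force: [-0.2, -0.8, 0.2]
finger_gap: 0.0003
```

```bash
python3 look.py p5; python3 - <<'E'
from h import *
print(env.get_state()['eef_pos'],env.get_state()['ee_rot'])
im=env.capture('wrist');save('w5',im,s=1.5)
for c in ['scene','side','wrist']:
  if c!='wrist':env.capture(c)
  for t in ['plate_center','clip_left_tip','clip_right_tip','vial_base']:print(c,t,[np.round(d['location'],4).tolist()+[round(d['p'],2)] for d in env.place_of(c,t)[:3]])
E
```

```text
scene plate_center [[0.5186, -0.2057, 0.0011, 0.86], [0.5704, 0.0709, 0.0535, 0.84], [0.3356, 0.1871, 0.0037, 0.57]]
scene recess [[0.5731, 0.0775, 0.0555, 0.72]]
side plate_center [[0.3383, 0.1885, 0.005, 0.68], [0.5753, 0.0684, 0.0569, 0.61], [0.3902, 0.3741, 0.0005, 0.39]]
side recess [[0.577, 0.0702, 0.0531, 0.61], [0.5783, 0.0711, 0.0573, 0.27]]
[0.56780365 0.12358142 0.22142784] 22.7
[0.56780365 0.12358142 0.22142784] [[-6.28638747e-01  7.77693498e-01 -2.47989257e-03]
 [ 7.77696676e-01  6.28639428e-01 -5.91950049e-04]
 [ 1.09860255e-03 -2.30072695e-03 -9.99996750e-01]]
scene plate_center [[0.5715, 0.0683, 0.0542, 0.87], [0.5184, -0.2041, 0.0026, 0.83], [0.3909, 0.3779, 0.0045, 0.73]]
scene clip_left_tip [[0.5763, 0.0981, 0.0666, 0.62]]
scene clip_right_tip [[0.5837, 0.0512, 0.0704, 0.45]]
scene vial_base [[0.6907, 0.0781, 0.0584, 0.43], [0.5688, 0.3988, -0.0002, 0.25]]
side plate_center [[0.5768, 0.0721, 0.0571, 0.87], [0.339, 0.1885, 0.0021, 0.62]]
side clip_left_tip [[0.5766, 0.0985, 0.0658, 0.43]]
side clip_right_tip [[0.5865, 0.0495, 0.0677, 0.59]]
side vial_base [[0.6932, 0.078, 0.0569, 0.6]]
wrist plate_center [[0.3435, 0.1884, -0.0011, 0.74], [0.5763, 0.0709, 0.0573, 0.73], [0.5161, -0.2065, 0.0061, 0.66]]
wrist clip_left_tip [[0.5721, 0.1009, 0.0689, 0.85]]
wrist clip_right_tip []
wrist vial_base []
```

View pics/w5.png

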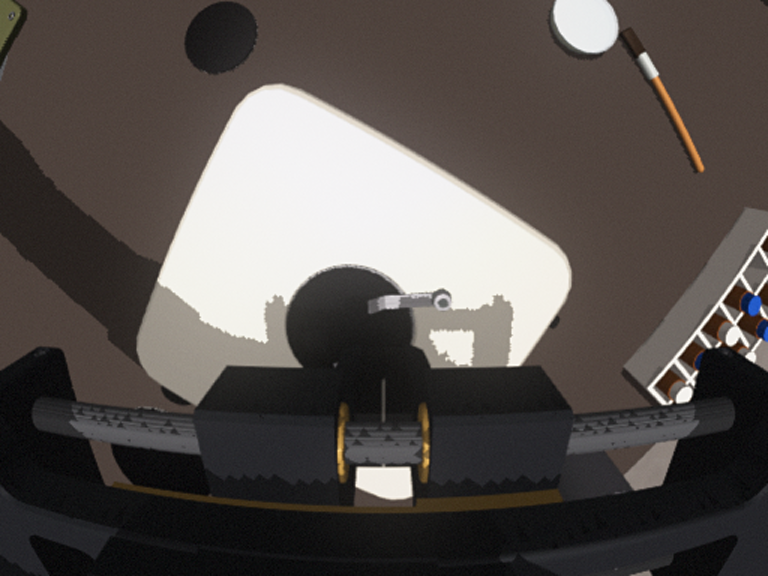

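The left clip lies well over the seated plate, with its tip at (375,305). The networks put both tips 24–27 mm from the plate centre. I'm handing in.

```bash
python3 -c "
from workcell import env
print(env.finish_job())"
```

```text
the job is handed in; nothing more can be done
None
```

I pushed the black plate across the base with the fingertips set 60 mm apart until it dropped into the recess. Then I swung both clips in over it and handed the job in at about 23 s, with the arm lifted clear. The hand-in gives no verdict.

**Plate:** With both clips still out, a light press on the trailing side met the surface at z = 0.0585, level with the base top (0.058), at 7.7 N. A circle fit then put the plate centre at (0.5755, 0.0736), about 1.5 mm from my recess estimate. After the clip swings, the wrist picture showed the plate still in the recess. I did not press it again.

**Clips:** The last readings put the left tip 25–28 mm and the right tip 24–27 mm from the plate centre, inside the 43 mm limit. In the last wrist view, the gripper hid the right clip and the vial on the base. Both were confirmed only by the scene and side cameras.

**Bystanders:** The vial on the base read within about 3 mm of its starting place. The bench items were not re-measured, but the arm worked only over the base.

**Disagreements:** The networks' recess and plate positions differed by up to about 5 mm between cameras, so I relied on the circle fits and the post positions. No check failed.

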